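Turn the switch block in the clamp and hang up the parts pots

ROBOT

A 7-joint arm with a two-finger parallel gripper is mounted at the origin on the work surface. World frame = base frame: x ahead of the robot, y to its left, z up, the work surface at z = 0. Lengths are in mm, angles in rad, forces in N, time in s.
With the tool pointing down it reaches from about 350 to 900 mm from the base axis. Payload 8.1 kg.
Tool frame: the origin (TCP) lies midway between the tips of the shut fingers; the grasp point (between the pads) lies 19 mm behind it; z points along the fingers, y is the line along which they close (so a half turn about z gives the same grasp; the last joint's range is limited). The gripper opens to 85 mm and grips with 20 to 120 N. Pads are 22 mm wide; open, the fingers measure 114 mm over their backs; the gripper's body (76 mm by 85 mm) begins 54 mm behind the grasp point. The pads swing forward as they close: fully open they stand 13 mm farther back than shut.
Start: joints at [-0.103, 0.434, 0.025, 1.573, -0.012, 1.134, -0.075], TCP at [625.013, -0.027, 231.323] pointing down, gripper open.
Joint ranges: [-2.62, 2.62], [-0.44, 2.09], [-1.27, 1.32], [0.08, 2.57], [-1.32, 4.46], [0.12, 2], [-2.74, 2.74]. Speed limits (rad/s): [2.22, 2.22, 3.01, 3.01, 3.14, 3.14, 3.14].

INTERFACE

Orientations are given as a 3x3 rotation matrix whose columns are the frame's x, y, z axes.
In Python, from cell import env gives the robot as it stands. The module is installed in compiled form; this text tells all that it offers.
- The arm moves only by the tool arm_command, never from a script. Its argument "commands" is a list of rows, each a list of 3 entries, a list of its own where there are three numbers: the turn, a rotation vector about the tool's x, y, z in rad, then the shift along the tool's x, y, z in mm, then the opening, from 0 (shut) to 1 (fully open). A call has 1 to 8 rows; each row is the pose to reach, as a shift and turn from the pose commanded when the call began, along the tool's axes at that moment; what a row does not reach only later rows make up. A row lasts 1/8 s, in which the tool goes at most 62.5 mm and 10.7 degrees, less where a joint would pass 70% of its speed; a pose out of reach is approached as far as the arm can. A call with a gripper value outside its range is refused whole. The fingers move at their own pace and stop on an object; "newtons" is the grip in N (left out, the last holds). Time passes only in rows, so rows that repeat a pose let the fingers close. It gives the time, the measured TCP pose, the force, the opening and the grip force at its end, in the units of the state.
- env.sense(): the state, without advancing time (a new reading comes with each control period).
- env.grab_frame(name): name is "scene" or "side" or "wrist"; returns (picture, depth): 384x512x3 uint8, red, green, blue; 384x512 float32, mm along the optical axis (not along the pixel's ray), 0 where there is no reading.
- env.camera_model(name): a dict with "intrinsics" (3x3 intrinsics, pixels), "cam_to_world" (4x4, takes a point from camera to world coordinates). Camera axes: x right, y up, looking along -z (the intrinsics and any distortion apply to the point x, -y, -z); pixel columns grow to the right and rows downward; lengths in mm; the calibration is good to about 2 mm. A picture is of the moment at which its call begins: read the wrist's pose just before it. camera_model takes no time and is no camera call; for the wrist camera it gives the pose at the moment of the call.
- env.hand_in(): hands the job in; it is judged then, once.
The state is a dict: "time": time; "joints": joint angles; "joint_velocities": joint speeds; "joint_torque": joint torques, N m; "eef_pos": TCP position; "eef_rot": TCP orientation; "ft_force": force on the tool from outside, world axes, zero at the start; "torque": the same for the moment, N m; "grip_width": finger opening in mm; "finger_force": force on a finger pad.
Only numpy, scipy, OpenCV 4.12 (cv2) and the standard library are available. Lean on these libraries where they do the work, as an engineer would, in place of code of your own. Each camera call takes 0.05 s, during which the arm holds its last target. There are 200 camera calls.

TASK

The switch block in the slide-jaw clamp is finished on its button side: draw the sliding jaw back, give the block a quarter turn so that the side with the round socket faces straight up, seat it flat on the clamp's bed again, about centred across the jaws, slide the jaw until the block is held snug against the fixed jaw, and then stand the test plug fully down in the socket. Hang every small parts pot on the desk, at any time, by its own hook over the front rim of the tool bin (the long side towards the robot), pot outside, upright and clear of the desk. Leave the mug, marker, mouse and tape where they are.

Things in the scene. Friction and masses are not known exactly. Their poses are not given: they have to be found in the camera images.
- clamp: slide-jaw clamp fixed to the desk, origin on the desk, z up. Grey base plate 100 x 200 x 12 mm (y -65 to 135). On it a steel rail along y, 34 mm wide in x, top (the bed) 30 mm above the desk. Fixed jaw: 36 mm wide in x, y -50 to -25 mm, top 54 mm up, its clamping face at y=-25 mm looking to +y; sliding jaw on the +y side. Yaw up to 0.25 rad either way
- jaw (a joint): travel of the sliding jaw in m, 0 to 0.045; more is further open, the jaw moving along the clamp's +y. The gap between the two jaw faces is 34 mm + this travel (0.006 gives 40 mm, 0.016 gives 50 mm). It slides stiffly (about 5 N) and stays where it is left
- jaw_grip (a point): top centre of the dark grip lug behind the sliding jaw, 52 mm above the desk, 40 mm in clamp +y from the jaw's clamping face. Lug 40 mm wide in clamp x (wider than the rail: pinch it across x from above), 36 mm long in y, underside 30.5 mm above the desk. The jaw before it is 36 mm wide, 22 mm thick, top 54 mm above the desk
- block: aluminium switch block, 0.2 kg, 40 (own x) x 50 (y) x 50 mm (z), origin at its centre. +z side: black plate, three buttons; +x side: round socket, a bore 29 mm wide, 12 mm deep, in its middle. Starts on the bed, jaw gap 40 mm, buttons up, +x towards the sliding jaw. Its own-y ends stand 7 mm out past the jaws on each side: grip there. When done own +x is up and the centre 50 mm above the desk
- plug: test plug, 0.05 kg, standing on the desk before the clamp; origin at the centre of its underside, z up. Steel shank 26 mm wide, 10 mm long, below; black flange 38 mm wide, 10 to 14 mm up; black round grip 24 mm wide, 14 to 36 mm up. In the socket its flange rests on the block, its origin 10 mm in from the block's socket side (own x = +10 mm of the block)
- bin: blue open tool bin with tools in it, fixed to the desk; origin on the desk under the middle of the front wall, x pointing into the bin, y along the front wall. Outside 110 mm deep (x from -2.5 to 107.5 mm), 300 mm long in y (-150 to 150), 80 mm high; walls 5 mm thick, the front wall's centre plane at x=0. Turned up to 0.2 rad either way
- pot0: open steel parts pot, 0.09 to 0.18 kg, one of 2 or 3 alike (None if absent), 40 (x) x 42 (y) x 48 mm high, walls 3 mm, origin under its centre. Hook on its +x side, 30 mm wide: strap at x 20 to 23 mm, bridge 57 to 60 mm above the origin, tongue at x 35 to 38 mm down to 35 mm: a 12 mm slot open below. Starts on the desk before the bin, hook roughly towards it; hung, its underside is 23 mm above the desk
- pot0_hook (a point): underside of that pot's hook bridge, middle of the slot: 29 mm in +x and 57 mm above the pot's origin (None if absent)
- pot1: open steel parts pot, 0.09 to 0.18 kg, one of 2 or 3 alike (None if absent), 40 (x) x 42 (y) x 48 mm high, walls 3 mm, origin under its centre. Hook on its +x side, 30 mm wide: strap at x 20 to 23 mm, bridge 57 to 60 mm above the origin, tongue at x 35 to 38 mm down to 35 mm: a 12 mm slot open below. Starts on the desk before the bin, hook roughly towards it; hung, its underside is 23 mm above the desk
- pot1_hook (a point): underside of that pot's hook bridge, middle of the slot: 29 mm in +x and 57 mm above the pot's origin (None if absent)
- pot2: open steel parts pot, 0.09 to 0.18 kg, one of 2 or 3 alike (None if absent), 40 (x) x 42 (y) x 48 mm high, walls 3 mm, origin under its centre. Hook on its +x side, 30 mm wide: strap at x 20 to 23 mm, bridge 57 to 60 mm above the origin, tongue at x 35 to 38 mm down to 35 mm: a 12 mm slot open below. Starts on the desk before the bin, hook roughly towards it; hung, its underside is 23 mm above the desk
- pot2_hook (a point): underside of that pot's hook bridge, middle of the slot: 29 mm in +x and 57 mm above the pot's origin (None if absent)
- mug: white ceramic mug, 76 mm wide, 90 mm high, bystander; origin under its centre
- marker: blue marker pen lying on the desk, 130 x 14 x 12 mm, bystander; origin under its centre
- mouse: black computer mouse, 100 x 60 x 30 mm, bystander; origin under its centre
- tape: grey roll of tape lying flat, 90 mm across, 20 mm high, bystander; origin under its centre
Things that resemble listed ones, but are neither listed nor needed, are in the scene too. Leave any green or pink look-alike of the pot2 alone.

How it is judged (in metres and radians):
On the way, in this order (a step that is already met when the one before it is completed fails the run):
1. the sliding jaw is drawn back (gap over 51 mm) while the socket does not yet face up (value of joint jaw above 0.017 m and angle between block's own x axis and vertical above 0.5 rad), for 0.1 s.
2. the block is seated on the bed with the socket up, the jaw snug against it (angle between block's own x axis and vertical below 0.1 rad and z of block in the frame of clamp between 0.046 and 0.053 m and x of block in the frame of clamp between -0.012 and 0.012 m and y of block in the frame of clamp between -0.004 and 0.004 m and value of joint jaw between 0.014 and 0.018 m and angle between the y axis of block and the x axis of clamp, either way round below 0.1 rad), for 0.3 s.
3. the test plug stands fully down in the socket (x of plug in the frame of block between 0.006 and 0.0135 m and horizontal distance between plug and block below 0.005 m and angle between plug's own z axis and vertical below 0.1 rad), for 0.2 s.
At the end, for the whole second after the job is handed in: Block on the bed, socket up and square within 0.1 rad, centred within 12 mm, 4 mm of the fixed jaw, gap 48 to 52 mm; plug upright, down in the socket to 3.5 mm; each pot outside the bin, hook over its front rim (slot top within 12 mm of the wall, 73 to 90 mm up), upright within 0.35 rad, at rest (all of step 2 and all of step 3 and x of pot0_hook in the frame of bin between -0.012 and 0.012 m and y of pot0_hook in the frame of bin between -0.15 and 0.15 m and z of pot0_hook in the frame of bin between 0.073 and 0.09 m and x of each of pot0, pot1, pot2 in the frame of bin below -0.008 m and angle between each of pot0, pot1, pot2's own z axis and vertical below 0.35 rad and linear speed of each of pot0, pot1, pot2 below 0.03 m/s and x of pot1_hook in the frame of bin between -0.012 and 0.012 m and y of pot1_hook in the frame of bin between -0.15 and 0.15 m and z of pot1_hook in the frame of bin between 0.073 and 0.09 m and x of pot2_hook in the frame of bin between -0.012 and 0.012 m and y of pot2_hook in the frame of bin between -0.15 and 0.15 m and z of pot2_hook in the frame of bin between 0.073 and 0.09 m); the robot touches nothing.
It fails at once if the mug is moved more than 3 cm (distance of mug from where it was at the start of the episode above 0.03 m).
It fails at once if the marker is moved more than 3 cm (distance of marker from where it was at the start of the episode above 0.03 m).
It fails at once if the mouse is moved more than 3 cm (distance of mouse from where it was at the start of the episode above 0.03 m).
It fails at once if the tape is moved more than 3 cm (distance of tape from where it was at the start of the episode above 0.03 m).
Of pot0, pot1, pot2 only 2 to 3 are there at a start; the rules pass over those that are not, and their reading is None.
At some moment in a run one of pot0, pot1, pot2 may be knocked a few centimetres aside while the robot is not near it.
It also fails if it takes over 210 s, if anything falls off the work surface, if the arm or the gripper's body presses on something with over 40 N, if the wrist force passes 120 N, or if a joint passes its speed limit or range.

## Working session

There is one attempt and no reset: what is moved stays moved. The work goes in short steps, Python scripts to look and compute and a tool call to move; the robot and the scene stay as the last step left them, time stands still between calls to the robot, and variables do not carry over. Pictures are saved under pics/ and viewed, at most 14 in all, crops included, and the job is handed in when it is done.

Besides the shell and the picture viewer there is one more tool, called after "Emit:" as a command line: name --argument value ..., lists and objects as JSON in quotes. arm_command: Moves the arm, as the interface text tells. Its arguments: {"type":"object","properties":{"commands":{"type":"array","items":{"type":"array"}},"newtons":{"type":"number"}},"required":["commands"]}

```bash
mkdir -p pics; cat > h.py <<'E'
import numpy as np, cv2
from cell import env
def grab(n,save=None):
    M=env.camera_model(n); p,d=env.grab_frame(n)
    if save: cv2.imwrite('pics/'+save+'.png',p[:,:,::-1]); np.savez('pics/'+save+'.npz',p=p,d=d,K=M['intrinsics'],T=M['cam_to_world'])
    return p,d,M
def load(n):
    z=np.load('pics/'+n+'.npz'); return z['p'],z['d'],z['K'],z['T']
def cloud(d,K,T):
    K=np.array(K);T=np.array(T)
    v,u=np.mgrid[:d.shape[0],:d.shape[1]]
    X=(u-K[0,2])/K[0,0]*d; Y=-(v-K[1,2])/K[1,1]*d
    P=np.stack([X,Y,-d,np.ones_like(d)],-1)@T.T
    P=P[...,:3]; P[d==0]=np.nan
    return P
E
python3 - <<'E'
from h import *
for n in ['scene','side','wrist']:
    p,d,M=grab(n,n+'0'); print(n,M['cam_to_world'][:3,3] if hasattr(M['cam_to_world'],'shape') else M['cam_to_world'], np.array(M['intrinsics']).round(0).tolist(),[k for k in M])
s=env.sense(); print(s['time'],s['eef_pos'],np.array(s['eef_rot']).round(3).tolist(),s['grip_width'])
a=cv2.resize(cv2.imread('pics/scene0.png'),(800,600));cv2.imwrite('pics/s0b.png',a)
E
```

```text
scene [1637.9661807  -533.78009338 1026.58401345] [[457.0, 0.0, 257.0], [0.0, 457.0, 186.0], [0.0, 0.0, 1.0]] ['intrinsics', 'cam_to_world']
side [331.44726118 695.98711938 734.73894221] [[388.0, 0.0, 256.0], [0.0, 388.0, 193.0], [0.0, 0.0, 1.0]] ['intrinsics', 'cam_to_world']
wrist [624.30839188  84.40577376 372.39860864] [[338.0, 0.0, 260.0], [0.0, 338.0, 188.0], [0.0, 0.0, 1.0]] ['intrinsics', 'cam_to_world']
0.15 [ 6.24623536e+02 -2.74725884e-02  2.30728891e+02] [[0.0, 1.0, -0.001], [1.0, -0.0, -0.0], [-0.0, -0.001, -1.0]] 85.60163073972987
```

View pics/s0b.png

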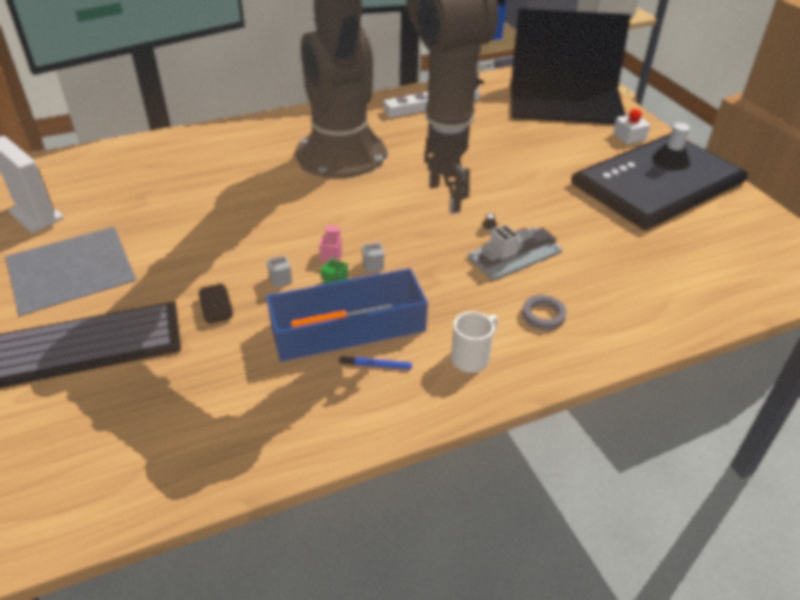

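View pics/wrist0.png

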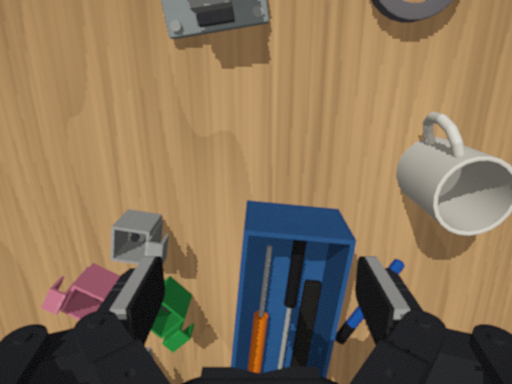

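The scene shows the clamp and plug at about (510,248) and (490,222) of the 800x600 view. There are grey pots at (373,257) and (280,270), with pink and green look-alikes between them. The wrist view shows one grey pot at (138,237).

```bash
python3 - <<'E'
import cv2
a=cv2.imread('pics/side0.png');cv2.imwrite('pics/side0b.png',cv2.resize(a,(800,600),interpolation=cv2.INTER_CUBIC))
E
```

```text
(no output)
```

View pics/side0b.png

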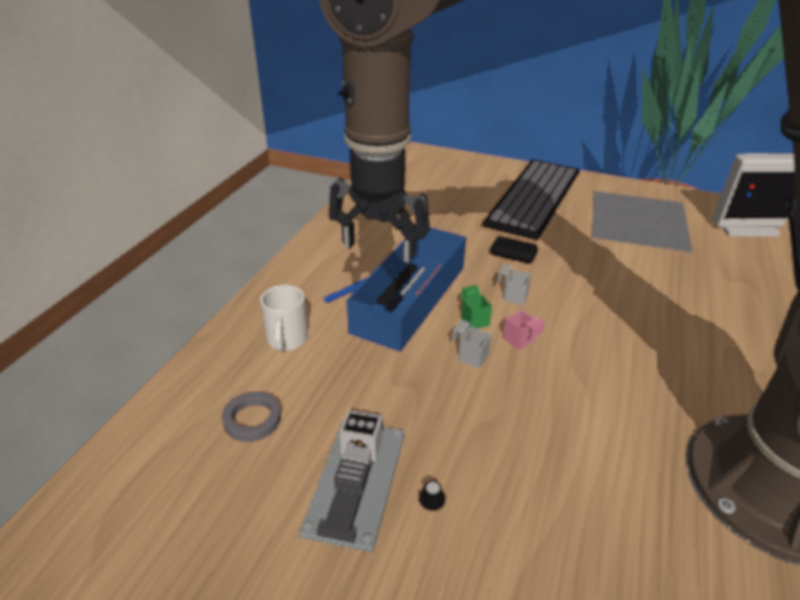

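```bash
python3 - <<'E'
from h import *
p,d,K,T=load('side0');P=cloud(d,K,T)
for n,(u,v) in dict(clA=(403,428),clB=(303,535),clC=(372,547),clD=(350,412),block=(360,425),lug=(335,525),jaw=(352,463),plug=(432,487),pota=(475,348),potb=(517,290)).items():
    print(n,P[int(v*.64),int(u*.64)].round(1))
E
```

```text
clA [545.7 102.2  -0.6]
clB [600.9 325.9   5.6]
clC [507.2 310.7   9.8]
clD [600.9 167.7  80.2]
block [578.3 185.7  79.1]
lug [558.5 312.2  31.6]
jaw [570.9 230.2  53.4]
plug [460.7 214.2  36.5]
pota [479.  -72.7  42.9]
potb [ 452.2 -276.9   32.7]
```

Emit:
arm_command --commands '[[[0,0,0],[60,-30,-40],1],[[0,0,0],[110,-65,-80],1],[[0,0,0],[110,-65,-80],1],[[0,0,0],[110,-65,-80],1],[[0,0,0],[110,-65,-80],1]]'

```text
time: 0.78
eef_pos: [560.2, 108.7, 310.5]
eef_rot: [[0.001, 1.0, -0.001], [1.0, -0.001, -0.001], [-0.001, -0.001, -1.0]]
ft_force: [-0.6, 0.7, 0.9]
grip_width: 85.2
finger_force: 0.0
```

```bash
python3 - <<'E'
from h import *
p,d,M=grab('wrist','w1')
cv2.imwrite('pics/w1b.png',cv2.resize(p[:,:,::-1],(800,600),interpolation=cv2.INTER_CUBIC))
print(env.sense()['eef_pos'],M['cam_to_world'].round(3))
E
```

```text
[560.25379789 108.35412293 310.25769917] [[ 1.00000e+00 -0.00000e+00  1.00000e-03  5.59958e+02]
 [ 0.00000e+00  9.44000e-01  3.29000e-01  1.93246e+02]
 [-1.00000e-03 -3.29000e-01  9.44000e-01  4.52193e+02]
 [ 0.00000e+00  0.00000e+00  0.00000e+00  1.00000e+00]]
```

View pics/w1b.png

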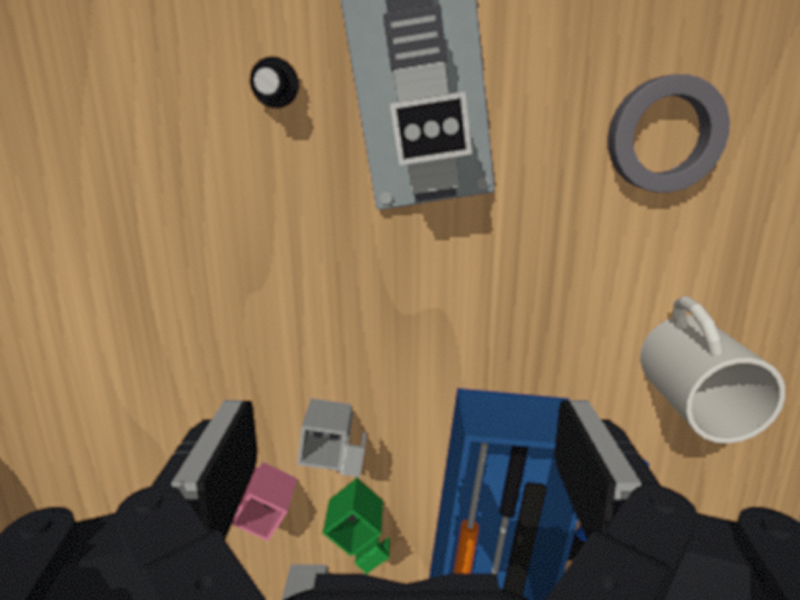

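The clamp is at about (430,100), the block top is centred at (431,130), the plug is at (272,82), and the pots are at (330,435) and (305,580).

```bash
cat >> h.py <<'E'
def rect(P,lo,hi,box):
    x0,x1,y0,y1=box
    m=(P[...,2]>lo)&(P[...,2]<hi)&(P[...,0]>x0)&(P[...,0]<x1)&(P[...,1]>y0)&(P[...,1]<y1)
    q=P[m]
    if len(q)<5: return None
    r=cv2.minAreaRect(q[:,:2].astype(np.float32))
    return len(q),np.round(r[0],1),np.round(r[1],1),round(r[2],1),np.round(np.median(q[:,2]),1)
E
python3 - <<'E'
from h import *
for n in ['w1','side0','scene0']:
    p,d,K,T=load(n);P=cloud(d,K,T);print(n)
    print('desk',np.nanmedian(P[(P[...,2]>-15)&(P[...,2]<8)&(abs(P[...,0]-500)<150)&(abs(P[...,1]-100)<150)][:,2]))
    print('block',rect(P,74,88,(520,640,120,240)))
    print('base',rect(P,8,16,(480,660,80,420)))
    print('jawtop',rect(P,49,58,(520,640,80,260)))
    print('plug flange',rect(P,9,20,(420,500,170,260)), 'top',rect(P,30,40,(420,500,170,260)))
    print('bin rim',rect(P,76,84,(480,720,-360,20)))
    print('pota',rect(P,30,70,(430,530,-120,-20)),rect(P,43,52,(430,530,-120,-20)),'hook',rect(P,55,65,(430,530,-120,-20)))
    print('potb',rect(P,30,70,(400,520,-330,-220)),'hook',rect(P,55,65,(400,520,-330,-220)))
E
```

```text
w1
desk -0.7881932662416489
block (1887, array([576.4, 181.8]), array([50., 40.]), 8.6, np.float64(79.7))
base (5642, array([571.8, 200.2]), array([100.1, 158. ]), 8.7, np.float64(11.2))
jawtop (2661, array([572.4, 197.8]), array([ 39.9, 123.2]), 8.9, np.float64(52.3))
plug flange (425, array([457.4, 214.2]), array([37.5, 37.5]), 39.9, np.float64(13.2)) top (386, array([457.1, 214. ]), array([22.4, 23.8]), 89.9, np.float64(35.6))
bin rim (815, array([ 655. , -141.6]), array([157.6, 110.3]), 84.2, np.float64(78.9))
pota (886, array([491.6, -95.9]), array([43.7, 58.1]), 80.5, np.float64(46.4)) (307, array([491.5, -96. ]), array([43.5, 57.7]), 80.1, np.float64(46.6)) hook (256, array([511.4, -99.2]), array([31.5, 18. ]), 80.4, np.float64(59.0))
potb (73, array([ 479. , -255.2]), array([106.7,  15.9]), 35.2, np.float64(34.8)) hook (11, array([ 517.2, -223.6]), array([6.8, 4.7]), 87.5, np.float64(58.9))
side0
desk -0.16460568084460192
block (362, array([578.8, 182.2]), array([50.8, 42.7]), 6.2, np.float64(80.1))
base (1862, array([570.9, 222.5]), array([100.7, 200.6]), 8.5, np.float64(11.
[... 942 characters left out ...]
7., 197.]), array([ 50.1, 126.5]), 9.1, np.float64(52.6))
plug flange (37, array([461.8, 211. ]), array([35.6, 30.8]), 51.2, np.float64(14.0)) top (22, array([461.7, 212.1]), array([22.9, 18.9]), 20.9, np.float64(34.0))
bin rim (379, array([ 648.6, -214.3]), array([300. , 117.1]), 83.7, np.float64(78.6))
pota (162, array([492.2, -96.3]), array([42.6, 67.2]), 78.6, np.float64(45.3)) (55, array([492.2, -96.3]), array([42.6, 67.2]), 78.6, np.float64(46.6)) hook (37, array([512.6, -99.2]), array([27.8, 23.1]), 71.9, np.float64(58.4))
potb (171, array([ 482.1, -281. ]), array([125.1,  62.3]), 32.4, np.float64(45.5)) hook (42, array([ 491.1, -265.9]), array([101.8,  24.3]), 72.2, np.float64(58.3))
```

```bash
cat >> h.py <<'E'
from scipy.spatial.transform import Rotation as Ro
YAW=0.152; O=np.array([575.8,186.8,0])
def Rt(lean=0,yaw=YAW,flip=0):
    xc=np.array([np.cos(yaw),np.sin(yaw),0]);yc=np.array([-xc[1],xc[0],0]);z=np.array([0,0,1.])
    R=np.stack([yc*np.cos(lean)-z*np.sin(lean),xc,-z*np.cos(lean)-yc*np.sin(lean)],1)
    if flip: R[:,:2]*=-1
    return R
def cl(x,y,z): # clamp->world
    R=Rt(); return O+x*R[:,1]+y*R[:,0]+np.array([0,0,z])
def toc(p):
    R=Rt(); q=np.array(p)-O; return np.array([q@R[:,1],q@R[:,0],q[2]])
def mv(pos,R):
    s=env.sense(); E=np.array(s['eef_rot'])
    print('turn',Ro.from_matrix(E.T@R).as_rotvec().round(3),'shift',(E.T@(np.array(pos)-s['eef_pos'])).round(1),'| t',round(s['time'],2),'w',round(s['grip_width'],1))
E
python3 - <<'E'
from h import *
mv(cl(0,55,110),Rt()); mv(cl(0,55,24),Rt())
E
```

```text
turn [-0.001  0.001 -0.154] shift [133.1   7.2 200.1] | t 0.82 w 85.5
turn [-0.001  0.001 -0.154] shift [133.2   7.3 286.1] | t 0.82 w 85.5
```

Emit:
arm_command --commands '[[[0,0,-0.154],[60,3,40],1],[[0,0,-0.154],[110,7,80],1],[[0,0,-0.154],[133,7,130],1],[[0,0,-0.154],[133,7,180],1],[[0,0,-0.154],[133,7,220],1],[[0,0,-0.154],[133,7,255],1],[[0,0,-0.154],[133,7,255],1],[[0,0,-0.154],[133,7,255],1]]'

```text
time: 1.82
eef_pos: [568.0, 242.5, 57.0]
eef_rot: [[-0.152, 0.988, 0.001], [0.988, 0.152, 0.0], [-0.0, 0.001, -1.0]]
ft_force: [0.1, -0.1, 0.7]
grip_width: 85.5
finger_force: 0.0
```

```bash
python3 - <<'E'
from h import *
p,d,M=grab('wrist','w2')
print(toc(env.sense()['eef_pos']),env.sense()['joints'].round(2) if hasattr(env.sense()['joints'],'round') else env.sense()['joints'])
P=cloud(d,M['intrinsics'],M['cam_to_world'])
C=(P-O)@np.stack([Rt()[:,1],Rt()[:,0],[0,0,1]],1)
m=(abs(C[...,2]-52)<3)&(abs(C[...,0])<30)&(C[...,1]>20)&(C[...,1]<90)
q=C[m]; print(len(q),np.percentile(q,[1,99],axis=0) if len(q) else '')
mv(cl(0,55,24),Rt())
E
```

```text
[ 1.0277354  56.56501933 57.66791606] [-0.44  0.61 -0.08  1.76  0.06  0.77 -0.39]
7331 [[-20.8647401   20.69909371  49.64101747]
 [ 17.74916383  73.06823698  54.15099655]]
turn [ 0.002 -0.     0.001] shift [-1.6 -1.1 33.7] | t 1.88 w 85.3
```

Emit:
arm_command --commands '[[[0,0,0],[-2,-2,20],1],[[0,0,0],[-2,-2,33],1],[[0,0,0],[-2,-2,33],0.2],[[0,0,0],[-2,-2,33],0.2],[[0,0,0],[-2,-2,33],0.2],[[0,0,0],[-2,-2,33],0.2],[[0,0,0],[-2,-2,33],0.2]]' --newtons 40

```text
time: 2.75
eef_pos: [566.5, 241.1, 24.3]
eef_rot: [[-0.153, 0.988, 0.002], [0.988, 0.153, 0.001], [0.001, 0.002, -1.0]]
ft_force: [1.4, 0.0, 6.7]
grip_width: 39.5
finger_force: 43.0
```

Emit:
arm_command --commands '[[[0,0,0],[7,0,0],0.2],[[0,0,0],[14,0,0],0.2],[[0,0,0],[21,0,0],0.2],[[0,0,0],[28,0,0],0.2],[[0,0,0],[34,0,0],0.2],[[0,0,0],[36,0,0],0.2],[[0,0,0],[36,0,0],0.2],[[0,0,0],[36,0,0],0.2]]'

```text
time: 3.75
eef_pos: [561.3, 275.3, 24.4]
eef_rot: [[-0.152, 0.988, 0.002], [0.988, 0.152, -0.0], [-0.001, 0.002, -1.0]]
ft_force: [2.7, -2.7, 7.1]
grip_width: 39.4
finger_force: 43.2
```

Emit:
arm_command --commands '[[[0,0,0],[0,0,0],1],[[0,0,0],[0,0,0],1],[[0,0,0],[0,0,0],1],[[0,0,0],[0,0,0],1],[[0,0,0],[-20,0,-60],1],[[0,0,0],[-40,0,-120],1],[[0,0,0],[-70,0,-180],1],[[0,0,0],[-90,0,-220],1]]'

```text
time: 4.75
eef_pos: [574.0, 186.3, 245.9]
eef_rot: [[-0.153, 0.988, 0.002], [0.988, 0.153, 0.0], [0.0, 0.002, -1.0]]
ft_force: [0.5, 0.2, 0.1]
grip_width: 85.5
finger_force: 0.0
```

Emit:
arm_command --commands '[[[0,0,0],[-10,0,-10],1],[[0,0,0],[-10,0,-10],1]]'

```text
time: 5.0
eef_pos: [575.4, 176.8, 253.5]
eef_rot: [[-0.152, 0.988, 0.001], [0.988, 0.152, 0.0], [-0.0, 0.001, -1.0]]
ft_force: [-0.1, 0.2, -0.3]
grip_width: 85.4
finger_force: 0.0
```

```bash
python3 - <<'E'
from h import *
p,d,M=grab('wrist','w3')
s=env.sense();print(toc(s['eef_pos']),s['joints'])
P=cloud(d,M['intrinsics'],M['cam_to_world'])
C=(P-O)@np.stack([Rt()[:,1],Rt()[:,0],[0,0,1]],1)
print('block',rect(C,76,84,(-60,60,-60,60)))
print('jaws',rect(C,50,57,(-25,25,-60,-20)),rect(C,49,57,(-25,25,35,110)))
cv2.imwrite('pics/w3b.png',p[:,:,::-1])
for L in (.8,-.8): mv(cl(0,-5,250),Rt(L))
E
```

```text
[ -2.58485042  -8.86456137 252.32507595] [-0.33787473  0.38462399 -0.07101048  1.59691563  0.02859933  1.16227214
 -0.26117602]
block (2126, array([-0. , -4.6]), array([50.1, 39.7]), 0.1, np.float64(79.6))
jaws (491, array([ -1.6, -41.3]), array([16.6, 34.6]), 89.8, np.float64(53.2)) (2585, array([-1.6, 78.7]), array([39.6, 58.1]), 0.8, np.float64(51.8))
turn [-0.    -0.8    0.002] shift [3.9 2.6 2.3] | t 5.05 w 85.3
turn [-0.002  0.8    0.001] shift [3.9 2.6 2.3] | t 5.05 w 85.3
```

View pics/w3b.png

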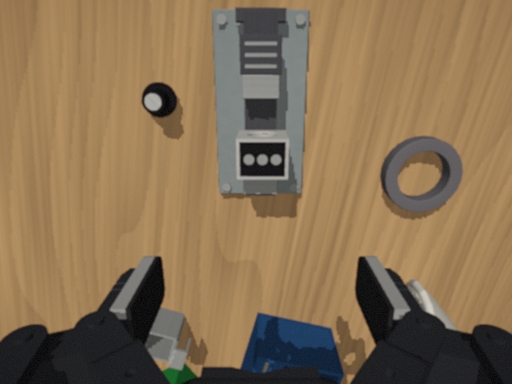

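Emit:
arm_command --commands '[[[0,-0.18,0],[0,2,0],1],[[0,-0.36,0],[0,2,0],1],[[0,-0.54,0],[0,2,0],1],[[0,-0.72,0],[0,2,0],1],[[0,-0.785,0],[0,2,0],1],[[0,-0.785,0],[0,2,0],1],[[0,-0.785,0],[0,2,0],1]]'

```text
time: 5.92
eef_pos: [577.7, 176.1, 253.9]
eef_rot: [[-0.106, 0.989, 0.107], [0.701, 0.151, -0.697], [-0.706, 0.001, -0.709]]
ft_force: [-0.2, 0.3, 0.2]
grip_width: 85.4
finger_force: 0.0
```

```bash
python3 - <<'E'
from h import *
s=env.sense();print(toc(s['eef_pos']),s['joints'])
L=np.pi/4
mv(cl(0,37,99),Rt(L));mv(cl(0,-13,49),Rt(L))
E
```

```text
[  0.26965664 -10.84340032 253.85680964] [-0.80533208  0.60852882  0.08532102  1.49812664  0.58737683  1.53019671
 -0.74979946]
turn [ 0.    -0.002 -0.001] shift [143.2  -0.5  76. ] | t 5.92 w 85.4
turn [ 0.    -0.002 -0.001] shift [143.   -0.5 146.7] | t 5.92 w 85.4
```

Emit:
arm_command --commands '[[[0,0,0],[50,0,25],1],[[0,0,0],[100,0,50],1],[[0,0,0],[143,0,76],1],[[0,0,0],[143,0,90],1],[[0,0,0],[143,0,100],1],[[0,0,0],[143,0,110],1],[[0,0,0],[143,0,110],1],[[0,0,0],[143,0,110],1]]'

```text
time: 6.92
eef_pos: [573.9, 201.2, 75.2]
eef_rot: [[-0.108, 0.988, 0.109], [0.7, 0.153, -0.698], [-0.706, 0.001, -0.708]]
ft_force: [-0.2, -0.1, 0.8]
grip_width: 85.3
finger_force: 0.0
```

```bash
python3 - <<'E'
from h import *
s=env.sense();print(toc(s['eef_pos']),s['joints'],s['ft_force'])
mv(cl(0,-13,49),Rt(np.pi/4))
p,d,M=grab('side','s3')
cv2.imwrite('pics/s3b.png',cv2.resize(p[180:380,130:330,::-1],(600,600),interpolation=cv2.INTER_CUBIC))
E
```

```text
[ 0.32822724 14.50651252 75.24563311] [-0.82528045  0.8289595   0.06913738  1.57423866  0.59018931  1.30141938
 -0.94093106] [-0.22934315 -0.08041867  0.78860301]
turn [ 0.002 -0.001  0.   ] shift [-0.9 -0.4 38. ] | t 6.92 w 85.3
```

View pics/s3b.png

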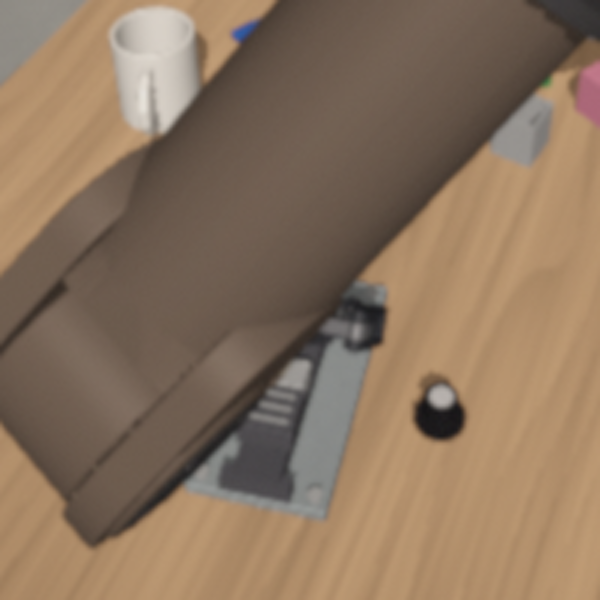

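The arm hides the view, but nothing is touched (finger at about (360,325)). I'll carry on down and pinch.

Emit:
arm_command --commands '[[[0,0,0],[-1,0,15],1],[[0,0,0],[-1,0,30],1],[[0,0,0],[-1,0,38],1],[[0,0,0],[-1,0,38],1],[[0,0,0],[-1,0,38],0.3],[[0,0,0],[-1,0,38],0.3],[[0,0,0],[-1,0,38],0.3],[[0,0,0],[-1,0,38],0.3]]' --newtons 60

```text
time: 7.98
eef_pos: [578.0, 174.5, 48.6]
eef_rot: [[-0.109, 0.988, 0.109], [0.7, 0.154, -0.698], [-0.706, 0.001, -0.708]]
ft_force: [-0.3, 3.6, 4.4]
grip_width: 49.4
finger_force: 62.3
```

```bash
python3 - <<'E'
from h import *
s=env.sense();print(toc(s['eef_pos']),s['ft_force'],s['grip_width'],s['finger_force'])
p,d,M=grab('wrist','w4')
cv2.imwrite('pics/w4b.png',p[:,:,::-1])
E
```

```text
[  0.26048501 -12.50688134  48.59047091] [-0.31191789  3.61567467  4.36665394] 49.37052492760119 62.329207956790924
```

View pics/w4b.png

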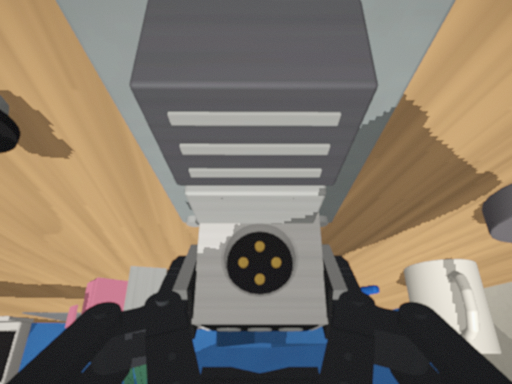

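Emit:
arm_command --commands '[[[0,0,0],[-20,0,-20],0.3],[[0,0,0],[-50,0,-50],0.3],[[0,0,0],[-90,0,-90],0.3],[[0,0,0],[-120,0,-120],0.3],[[0,0,0],[-120,0,-120],0.3],[[0,0,0],[-120,0,-120],0.3]]'

```text
time: 8.78
eef_pos: [577.3, 173.3, 217.0]
eef_rot: [[-0.109, 0.988, 0.107], [0.699, 0.153, -0.699], [-0.707, -0.001, -0.707]]
ft_force: [-0.3, 0.1, -1.8]
grip_width: 49.4
finger_force: 62.3
```

Emit:
arm_command --commands '[[[0,0.17,0],[0,0,0],0.3],[[0,0.34,0],[0,0,0],0.3],[[0,0.51,0],[0,0,0],0.3],[[0,0.68,0],[0,0,0],0.3],[[0,0.85,0],[0,0,0],0.3],[[0,1.02,0],[0,0,0],0.3],[[0,1.19,0],[0,0,0],0.3],[[0,1.36,0],[0,0,0],0.3]]'

```text
time: 9.78
eef_pos: [577.4, 172.9, 216.8]
eef_rot: [[-0.126, 0.988, -0.084], [0.827, 0.152, 0.542], [0.548, -0.001, -0.836]]
ft_force: [-0.9, 0.5, -4.0]
grip_width: 49.2
finger_force: 62.4
```

Emit:
arm_command --commands '[[[0,0.16,0],[0,0,0],0.3],[[0,0.21,0],[0,0,0],0.3],[[0,0.21,0],[0,0,0],0.3],[[0,0.21,0],[0,0,0],0.3]]'

```text
time: 10.28
eef_pos: [577.3, 174.3, 217.5]
eef_rot: [[-0.109, 0.988, -0.11], [0.699, 0.154, 0.698], [0.706, -0.001, -0.708]]
ft_force: [-0.6, 0.6, -2.1]
grip_width: 49.1
finger_force: 62.4
```

```bash
python3 - <<'E'
from h import *
s=env.sense();print(toc(s['eef_pos']),s['joints'],s['grip_width'],s['finger_force'])
# block in tool frame at grasp
Rg=Rt(np.pi/4); 
b=Rg.T@(cl(0,-4.6,55)-cl(.26,-12.5,48.6)); print('block in tool',b)
tgt=cl(-1,1,50); Rf=Rt(-np.pi/4); tcp=tgt-Rf@b; print(toc(tcp)); mv(tcp+[0,0,30],Rf); mv(tcp,Rf)
p,d,M=grab('wrist','w5');grab('side','s5');grab('scene','c5')
P=cloud(d,M['intrinsics'],M['cam_to_world'])
E=np.array(s['eef_rot'])
Q=(P-s['eef_pos'])@E
m=(abs(Q[...,1])<24)&(Q[...,2]>-60)&(Q[...,2]<30)&(abs(Q[...,0])<60); q=Q[m]
print(len(q)); cv2.imwrite('pics/w5b.png',p[:,:,::-1])
E
```

```text
[ -0.4475079  -12.53675862 217.49562341] [ 0.29586733  0.58021337 -0.37290792  1.68742355 -0.6508493   1.11668111
  0.47975453] 49.05949484708664 62.403086721897125
block in tool [  1.06066017  -0.26       -10.11162697]
[-0.74  7.4  42.1 ]
turn [-0.003  0.001  0.001] shift [-8.86e+01 -1.00e-01  1.17e+02] | t 10.28 w 49.1
turn [-0.003  0.001  0.001] shift [-109.8   -0.   138.2] | t 10.28 w 49.1
16027
```

View pics/w5b.png

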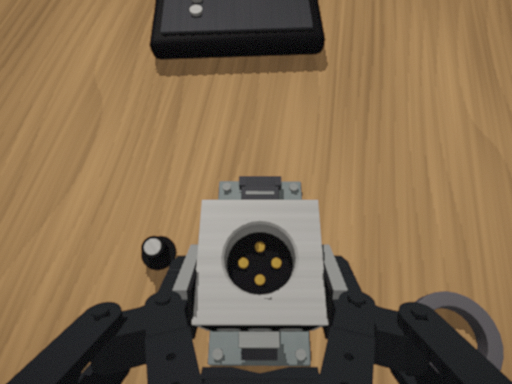

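The block is gripped with its socket facing up at (260,262). I'll check its tilt and position in the hand.

```bash
python3 - <<'E'
from h import *
p,d,K,T=load('w5');P=cloud(d,K,T)
C=(P-O)@np.stack([Rt()[:,1],Rt()[:,0],[0,0,1]],1)
q=C[205:320,205:315].reshape(-1,3); q=q[abs(q[:,2]-np.nanpercentile(q[:,2],80))<4]
A=np.c_[q[:,:2],np.ones(len(q))];c=np.linalg.lstsq(A,q[:,2],rcond=None)[0];print('plane',c,q[:,2].mean())
z0=q[:,2].mean()
print(rect(C,z0-4,z0+4,(-40,40,-60,60)))
E
```

```text
plane [-2.39771800e-03 -4.43195879e-03  2.43917836e+02] 244.01302264118462
(13348, array([ -0.8, -20.3]), array([53.1, 76.6]), 89.5, np.float64(244.1))
```

Emit:
arm_command --commands '[[[0,0,0],[-25,0,50],0.3],[[0,0,0],[-50,0,80],0.3],[[0,0,0],[-80,0,110],0.3],[[0,0,0],[-92,0,124],0.3],[[0,0,0],[-98,0,130],0.3],[[0,0,0],[-102,0,134],0.3],[[0,0,0],[-104,0,136],0.3],[[0,0,0],[-104,0,136],0.3]]'

```text
time: 11.42
eef_pos: [574.7, 195.8, 48.8]
eef_rot: [[-0.109, 0.988, -0.108], [0.699, 0.153, 0.698], [0.707, 0.001, -0.708]]
ft_force: [-0.5, -1.1, -1.9]
grip_width: 49.3
finger_force: 62.6
```

```bash
python3 - <<'E'
from h import *
s=env.sense();print(toc(s['eef_pos']),s['ft_force'],s['grip_width'],s['finger_force'])
E
```

```text
[ 0.28935317  9.08716889 48.82501522] [-0.51726291 -1.08390511 -1.9299127 ] 49.26771071000739 62.5615319609642
```

Emit:
arm_command --commands '[[[0,0,0],[-1.5,0,1.5],0.3],[[0,0,0],[-3,0,3],0.3],[[0,0,0],[-4,0,4],0.3],[[0,0,0],[-4,0,4],0.3],[[0,0,0],[-4,0,4],0.3]]'

```text
time: 12.05
eef_pos: [574.4, 195.9, 42.6]
eef_rot: [[-0.108, 0.988, -0.108], [0.699, 0.153, 0.698], [0.707, 0.0, -0.707]]
ft_force: [0.1, 0.1, -0.5]
grip_width: 49.3
finger_force: 62.8
```

Emit:
arm_command --commands '[[[0,0,0],[-0.5,0,0.5],0.3],[[0,0,0],[-0.5,0,0.5],0.3],[[0,0,0],[-0.5,0,0.5],1],[[0,0,0],[-0.5,0,0.5],1],[[0,0,0],[-0.5,0,0.5],1],[[0,0,0],[-0.5,0,0.5],1],[[0,0,0],[0,0,-40],1],[[0,0,0],[0,0,-90],1]]'

```text
time: 13.05
eef_pos: [583.2, 133.3, 106.6]
eef_rot: [[-0.108, 0.988, -0.111], [0.698, 0.155, 0.699], [0.708, -0.002, -0.707]]
ft_force: [0.8, -0.5, -0.1]
grip_width: 85.5
finger_force: 0.0
```

Emit:
arm_command --commands '[[[0,-0.17,0],[50,0,-30],1],[[0,-0.34,0],[70,0,-50],1],[[0,-0.51,0],[70,0,-50],1],[[0,-0.68,0],[70,0,-50],1],[[0,-0.785,0],[70,0,-50],1],[[0,-0.785,0],[70,0,-50],1],[[0,-0.785,0],[70,0,-50],1]]'

```text
time: 13.92
eef_pos: [581.9, 145.9, 190.8]
eef_rot: [[-0.152, 0.988, -0.001], [0.988, 0.152, 0.001], [0.001, -0.001, -1.0]]
ft_force: [0.3, -0.7, -0.1]
grip_width: 85.3
finger_force: 0.0
```

```bash
python3 - <<'E'
from h import *
s=env.sense();print(toc(s['eef_pos']),s['ft_force'],s['grip_width'])
p,d,M=grab('wrist','w6'); P=cloud(d,M['intrinsics'],M['cam_to_world'])
C=(P-O)@np.stack([Rt()[:,1],Rt()[:,0],[0,0,1]],1)
print('block',rect(C,66,75,(-60,60,-60,60)))
print('lug',rect(C,46,56,(-25,25,50,125)), 'plug',rect(P,30,40,(420,500,170,260)))
cv2.imwrite('pics/w6b.png',p[:,:,::-1])
mv(cl(-1.6,93,110),Rt());mv(cl(-1.6,93,24),Rt())
E
```

```text
[-1.87639617e-01 -4.13054871e+01  1.90750494e+02] [ 0.34740731 -0.68939933 -0.14454836] 85.27271231572803
block (3122, array([-0.7,  2.3]), array([50.1, 49.9]), 0.2, np.float64(69.1))
lug (3146, array([-1.7, 71.8]), array([39.9, 43.3]), 0.1, np.float64(52.2)) plug (749, array([457.5, 214.1]), array([23.9, 23.7]), 20.0, np.float64(35.6))
turn [-0.001 -0.001 -0.001] shift [135.   -1.5  80.8] | t 13.97 w 85.4
turn [-0.001 -0.001 -0.001] shift [135.   -1.4 166.8] | t 13.97 w 85.4
```

View pics/w6b.png

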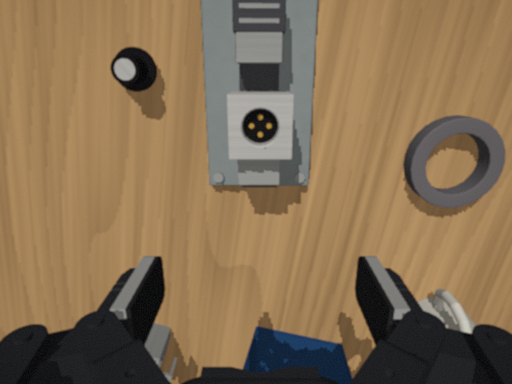

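Emit:
arm_command --commands '[[[0,0,0],[45,-1,0],1],[[0,0,0],[100,-1,30],1],[[0,0,0],[133,-1,70],1],[[0,0,0],[133,-1,110],1],[[0,0,0],[133,-1,145],1],[[0,0,0],[133,-1,167],1],[[0,0,0],[133,-1,167],1],[[0,0,0],[133,-1,167],1]]'

```text
time: 14.98
eef_pos: [561.7, 277.4, 24.9]
eef_rot: [[-0.151, 0.989, 0.001], [0.989, 0.151, 0.001], [0.001, 0.001, -1.0]]
ft_force: [1.2, -1.0, 0.4]
grip_width: 85.6
finger_force: 0.0
```

Emit:
arm_command --commands '[[[0,0,0],[0,0,0],0.2],[[0,0,0],[0,0,0],0.2],[[0,0,0],[0,0,0],0.2],[[0,0,0],[0,0,0],0.2],[[0,0,0],[-6,0,0],0.2],[[0,0,0],[-12,0,0],0.2],[[0,0,0],[-17,0,0],0.2],[[0,0,0],[-20,0,0],0.2]]' --newtons 50

```text
time: 15.98
eef_pos: [563.5, 260.7, 25.0]
eef_rot: [[-0.154, 0.988, 0.001], [0.988, 0.154, 0.003], [0.003, 0.001, -1.0]]
ft_force: [-2.6, 6.4, 4.2]
grip_width: 39.2
finger_force: 50.6
```

```bash
python3 - <<'E'
from h import *
s=env.sense();print(toc(s['eef_pos']),s['ft_force'],s['grip_width'])
p,d,M=grab('wrist','w7'); P=cloud(d,M['intrinsics'],M['cam_to_world'])
C=(P-O)@np.stack([Rt()[:,1],Rt()[:,0],[0,0,1]],1)
print('block',rect(C,66,75,(-60,60,-60,60)))
p,d,M=grab('side','s7'); P=cloud(d,M['intrinsics'],M['cam_to_world'])
E
```

```text
[-0.93840837 74.95618342 24.98571938] [-2.57181513  6.35146977  4.24372868] 39.23660059355393
block None
```

Emit:
arm_command --commands '[[[0,0,0],[-2,0,0],0.2],[[0,0,0],[-4,0,0],0.2],[[0,0,0],[-5,0,0],0.2],[[0,0,0],[-6,0,0],0.2],[[0,0,0],[-6,0,0],0.2]]'

```text
time: 16.7
eef_pos: [564.4, 255.0, 25.0]
eef_rot: [[-0.154, 0.988, 0.001], [0.988, 0.154, 0.003], [0.003, 0.001, -1.0]]
ft_force: [-2.3, 5.1, 5.9]
grip_width: 39.2
finger_force: 50.6
```

Emit:
arm_command --commands '[[[0,0,0],[-1,0,0],0.2],[[0,0,0],[-1,0,0],0.2]]'

```text
time: 16.95
eef_pos: [564.5, 254.0, 25.0]
eef_rot: [[-0.154, 0.988, 0.001], [0.988, 0.154, 0.003], [0.003, 0.001, -1.0]]
ft_force: [-2.4, 6.0, 4.4]
grip_width: 39.2
finger_force: 50.6
```

Emit:
arm_command --commands '[[[0,0,0],[-1,0,0],0.2],[[0,0,0],[-1,0,0],0.2]]'

```text
time: 17.2
eef_pos: [564.5, 254.0, 25.0]
eef_rot: [[-0.155, 0.988, 0.001], [0.988, 0.155, 0.004], [0.004, 0.001, -1.0]]
ft_force: [-2.8, 8.3, 3.6]
grip_width: 39.3
finger_force: 50.5
```

Emit:
arm_command --commands '[[[0,0,0],[-1,0,0],0.2],[[0,0,0],[-1,0,0],0.2]]'

```text
time: 17.45
eef_pos: [564.5, 254.1, 25.0]
eef_rot: [[-0.156, 0.988, 0.001], [0.988, 0.156, 0.005], [0.005, 0.002, -1.0]]
ft_force: [-2.1, 11.1, 2.3]
grip_width: 39.3
finger_force: 50.4
```

Emit:
arm_command --commands '[[[0,0,0],[0,0,0],1],[[0,0,0],[0,0,0],1],[[0,0,0],[0,0,0],1],[[0,0,0],[0,0,0],1],[[0,0,0],[0,0,-50],1],[[0,0,0],[-40,0,-110],1],[[0,0,0],[-90,-30,-150],1],[[0,0,0],[-125,-60,-170],1]]'

```text
time: 18.45
eef_pos: [527.1, 118.5, 194.1]
eef_rot: [[-0.153, 0.988, 0.002], [0.988, 0.153, 0.0], [-0.0, 0.002, -1.0]]
ft_force: [0.7, -0.8, -0.4]
grip_width: 85.4
finger_force: 0.0
```

Emit:
arm_command --commands '[[[0,0,0],[0,0,0],1],[[0,0,0],[0,0,0],1],[[0,0,0],[0,0,0],1]]'

```text
time: 18.82
eef_pos: [526.4, 121.0, 191.6]
eef_rot: [[-0.155, 0.988, -0.001], [0.988, 0.155, 0.0], [0.0, -0.001, -1.0]]
ft_force: [0.0, 0.1, -0.0]
grip_width: 85.2
finger_force: 0.0
```

```bash
python3 - <<'E'
from h import *
s=env.sense();print(toc(s['eef_pos']),s['ft_force'],s['grip_width'])
p,d,M=grab('wrist','w8'); P=cloud(d,M['intrinsics'],M['cam_to_world'])
C=(P-O)@np.stack([Rt()[:,1],Rt()[:,0],[0,0,1]],1)
print('block',rect(C,66,75,(-60,60,-60,60)))
print('jawlug',rect(C,46,56,(-25,25,26,125)), 'plug',rect(P,30,40,(420,500,170,260)),rect(P,9,20,(420,500,170,260)))
# socket centre via floor points
m=(C[...,2]>52)&(C[...,2]<63)&(abs(C[...,0])<22)&(abs(C[...,1])<20); q=C[m]; print('sock',len(q),q.min(0),q.max(0))
mv([457.5,214.1,100],Rt());mv([457.5,214.1,16],Rt())
E
```

```text
[-58.78892082 -57.53384749 191.64474922] [ 0.00493549  0.06557863 -0.01558083] 85.22932077658172
block (3306, array([-0.8, -0.1]), array([50. , 50.5]), 89.7, np.float64(69.1))
jawlug (3745, array([-1.9, 51.8]), array([40.2, 51.5]), 0.1, np.float64(51.8)) plug (755, array([457.4, 214.3]), array([23.4, 23.8]), 56.3, np.float64(35.7)) (788, array([457.2, 214. ]), array([37.6, 37.5]), 13.1, np.float64(13.2))
sock 1049 [-13.35334216 -14.52367538  55.54170098] [13.86406258 13.6926164  62.97647048]
turn [-0.001 -0.     0.004] shift [102.6 -53.5  91.6] | t 18.88 w 85.5
turn [-0.001 -0.     0.004] shift [102.6 -53.4 175.6] | t 18.88 w 85.5
```

Emit:
arm_command --commands '[[[0,0,0],[40,-20,0],1],[[0,0,0],[80,-45,30],1],[[0,0,0],[103,-53,70],1],[[0,0,0],[103,-53,110],1],[[0,0,0],[103,-53,140],1],[[0,0,0],[103,-53,160],1],[[0,0,0],[103,-53,174],1],[[0,0,0],[103,-53,174],1]]'

```text
time: 19.88
eef_pos: [457.7, 213.7, 17.3]
eef_rot: [[-0.154, 0.988, -0.002], [0.988, 0.154, -0.001], [-0.001, -0.002, -1.0]]
ft_force: [0.1, -0.0, 0.3]
grip_width: 85.4
finger_force: 0.0
```

```bash
python3 - <<'E'
from h import *
s=env.sense();print(s['ft_force']);mv([457.4,214.2,16.5],Rt())
E
```

```text
[ 0.11935566 -0.04720592  0.33323043]
turn [-0.002  0.001  0.003] shift [ 0.6 -0.2  0.8] | t 19.88 w 85.4
```

Emit:
arm_command --commands '[[[0,0,0],[0,0,0.5],0.1],[[0,0,0],[0,0,0.5],0.1],[[0,0,0],[0,0,0.5],0.1],[[0,0,0],[0,0,0.5],0.1],[[0,0,0],[0,0,0.5],0.1],[[0,0,0],[0,0,-40],0.1],[[0,0,0],[0,0,-90],0.1],[[0,0,0],[0,0,-90],0.1]]' --newtons 25

```text
time: 20.88
eef_pos: [460.5, 214.8, 111.8]
eef_rot: [[-0.153, 0.988, 0.006], [0.988, 0.153, 0.003], [0.002, 0.006, -1.0]]
ft_force: [1.1, 0.5, -0.7]
grip_width: 23.0
finger_force: 24.9
```

```bash
python3 - <<'E'
from h import *
s=env.sense();print(s['eef_pos'],s['ft_force'],s['grip_width'],s['finger_force'])
R=Rt();
# plug flange seen in hand
p,d,M=grab('wrist','w9'); P=cloud(d,M['intrinsics'],M['cam_to_world'])
Q=(P-s['eef_pos'])@np.array(s['eef_rot'])
q=Q[(abs(Q[...,0])<30)&(abs(Q[...,1])<30)&(Q[...,2]>-3)&(Q[...,2]<8)];print(len(q),q.min(0),q.max(0),np.median(q[:,2]))
cv2.imwrite('pics/w9b.png',p[190:384,130:390,::-1].repeat(2,0).repeat(2,1))
b=cl(-.8,-.1,0); 
for z in (105,80): mv([b[0],b[1],z],R)
E
```

```text
[460.54299106 214.76317292 111.77369684] [ 1.14677493  0.52330108 -0.7444029 ] 23.00513175548383 24.867365062236786
1562 [  3.89504125 -18.43962665  -2.99747047] [20.08190462 17.18900229  7.96084705] 5.100494492528162
turn [ 0.004 -0.001  0.002] shift [-44.9 110.    5.3] | t 20.93 w 22.9
turn [ 0.004 -0.001  0.002] shift [-44.9 109.9  30.3] | t 20.93 w 22.9
```

View pics/w9b.png

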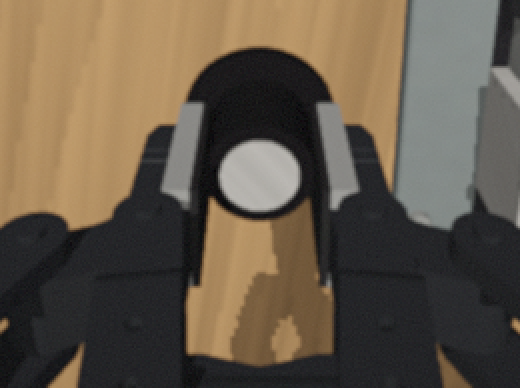

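Emit:
arm_command --commands '[[[0,0,0],[-15,40,0],0.1],[[0,0,0],[-30,80,0],0.1],[[0,0,0],[-46,110,0],0.1],[[0,0,0],[-46,110,0],0.1],[[0,0,0],[-46,110,0],0.1],[[0,0,0],[-46,110,0],0.1],[[0,0,0],[-46,110,0],0.1],[[0,0,0],[-46,110,0],0.1]]'

```text
time: 21.92
eef_pos: [573.8, 185.3, 108.5]
eef_rot: [[-0.154, 0.988, 0.0], [0.988, 0.154, 0.0], [0.0, 0.0, -1.0]]
ft_force: [0.1, 0.3, -0.4]
grip_width: 23.2
finger_force: 24.9
```

```bash
python3 - <<'E'
from h import *
s=env.sense();print(s['eef_pos'],s['ft_force'],s['grip_width'],s['finger_force'])
R=Rt();E=np.array(s['eef_rot'])
p,d,M=grab('wrist','w10'); P=cloud(d,M['intrinsics'],M['cam_to_world'])
Q=(P-s['eef_pos'])@E
q=Q[(abs(Q[...,0])<30)&(abs(Q[...,1])<30)&(Q[...,2]>-3)&(Q[...,2]<8)];print('plug in tool',len(q),q.min(0),q.max(0))
C=(P-O)@np.stack([Rt()[:,1],Rt()[:,0],[0,0,1]],1)
print('block',rect(C,66,73,(-60,60,-60,60)),'tcp',toc(s['eef_pos']))
E
```

```text
[573.80271297 185.25763953 108.51896754] [ 0.10848478  0.31632546 -0.40526662] 23.16588739387678 24.883028268814087
plug in tool 1579 [  3.18897376 -18.42721491  -2.98288995] [20.12042243 17.36495598  7.99486594]
block (3131, array([-0.7,  2.7]), array([45.2, 50.2]), 89.8, np.float64(69.1)) tcp [ -2.20779585  -1.22215744 108.51896754]
```

Emit:
arm_command --commands '[[[0,0,0],[0,1.8,8],0.1],[[0,0,0],[0,1.8,15],0.1],[[0,0,0],[0,1.8,18],0.1],[[0,0,0],[0,1.8,18],0.1],[[0,0,0],[0,1.8,18],0.1],[[0,0,0],[0,1.8,18],0.1]]'

```text
time: 22.72
eef_pos: [576.0, 185.3, 90.6]
eef_rot: [[-0.153, 0.988, 0.0], [0.988, 0.153, 0.0], [0.0, 0.0, -1.0]]
ft_force: [-0.6, 0.1, -1.1]
grip_width: 22.9
finger_force: 24.9
```

Emit:
arm_command --commands '[[[0,0,0],[0,0,2],0.1],[[0,0,0],[0,0,4],0.1],[[0,0,0],[0,0,6],0.1],[[0,0,0],[0,0,7],0.1],[[0,0,0],[0,0,7],0.1]]'

```text
time: 23.35
eef_pos: [575.8, 185.2, 83.3]
eef_rot: [[-0.153, 0.988, -0.0], [0.988, 0.153, -0.0], [-0.0, -0.0, -1.0]]
ft_force: [0.7, 0.2, 0.1]
grip_width: 22.7
finger_force: 24.9
```

```bash
python3 - <<'E'
from h import *
s=env.sense();print(toc(s['eef_pos']),s['ft_force'],s['torque'])
E
```

```text
[-0.20435335 -1.57270881 83.25099452] [0.68782569 0.22297204 0.06018206] [-0.02216436 -0.01509987 -0.06017442]
```

Emit:
arm_command --commands '[[[0,0,0],[0,0,2],0.1],[[0,0,0],[0,0,4],0.1],[[0,0,0],[0,0,6],0.1],[[0,0,0],[0,0,6],0.1]]'

```text
time: 23.85
eef_pos: [576.1, 185.3, 78.4]
eef_rot: [[-0.153, 0.988, 0.001], [0.988, 0.153, 0.0], [0.0, 0.001, -1.0]]
ft_force: [-4.0, -1.5, 10.6]
grip_width: 22.7
finger_force: 26.0
```

Emit:
arm_command --commands '[[[0,0,0],[0,0,1],0.1],[[0,0,0],[0,0,1],0.1]]'

```text
time: 24.1
eef_pos: [576.2, 185.3, 78.3]
eef_rot: [[-0.153, 0.988, 0.001], [0.988, 0.153, 0.0], [0.0, 0.001, -1.0]]
ft_force: [-7.0, -2.3, 20.6]
grip_width: 23.2
finger_force: 26.8
```

Emit:
arm_command --commands '[[[0,0,0],[0,0,0],1],[[0,0,0],[0,0,0],1],[[0,0,0],[0,0,0],1],[[0,0,0],[0,0,0],1],[[0,0,0],[0,0,-40],1],[[0,0,0],[-20,0,-80],1],[[0,0,0],[-50,0,-120],1],[[0,0,0],[-50,0,-120],1]]'

```text
time: 25.1
eef_pos: [586.1, 133.2, 199.7]
eef_rot: [[-0.149, 0.989, 0.006], [0.989, 0.149, 0.0], [-0.001, 0.006, -1.0]]
ft_force: [-0.2, 0.6, -0.9]
grip_width: 85.7
finger_force: 0.0
```

```bash
python3 - <<'E'
from h import *
p,d,M=grab('wrist','w11'); P=cloud(d,M['intrinsics'],M['cam_to_world'])
C=(P-O)@np.stack([Rt()[:,1],Rt()[:,0],[0,0,1]],1)
print('block',rect(C,66,71,(-60,60,-60,60)),'flange',rect(C,72,78,(-60,60,-60,60)),'top',rect(C,85,105,(-60,60,-60,60)))
print('jawlug',rect(C,46,56,(-25,25,26,125)))
cv2.imwrite('pics/w11b.png',p[:,:,::-1])
E
```

```text
block (2143, array([-0.8, -0.3]), array([49.1, 50. ]), 90.0, np.float64(69.2)) flange (909, array([-0.7, -0.6]), array([36.8, 36.9]), 0.0, np.float64(73.2)) top (910, array([-1. , -0.8]), array([23.1, 24. ]), 0.6, np.float64(95.5))
jawlug (3761, array([-1.8, 53.7]), array([39.8, 55.2]), 0.2, np.float64(51.8))
```

View pics/w11b.png

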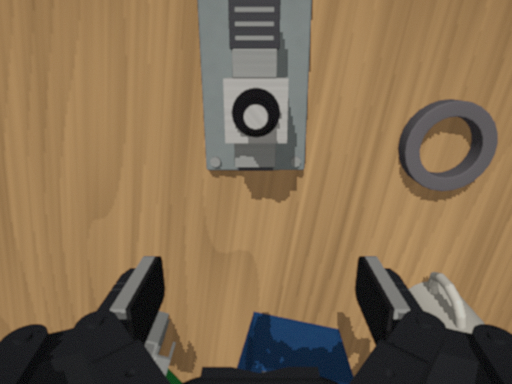

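Emit:
arm_command --commands '[[[0,0,0.05],[-50,0,-40],1],[[0,0,0.1],[-100,-20,-80],1],[[0,0,0.15],[-145,-50,-110],1],[[0,0,0.15],[-170,-60,-130],1],[[0,0,0.15],[-190,-70,-140],1],[[0,0,0.15],[-190,-70,-140],1],[[0,0,0.15],[-190,-70,-140],1]]'

```text
time: 26.02
eef_pos: [543.4, -60.9, 335.0]
eef_rot: [[-0.006, 1.0, -0.002], [1.0, 0.006, 0.001], [0.001, -0.002, -1.0]]
ft_force: [0.4, 0.4, 0.2]
grip_width: 85.6
finger_force: 0.0
```

```bash
python3 - <<'E'
from h import *
s=env.sense();print(s['eef_pos'],s['joints'])
p,d,M=grab('wrist','w12'); P=cloud(d,M['intrinsics'],M['cam_to_world'])
cv2.imwrite('pics/w12b.png',p[:,:,::-1])
print('rim',rect(P,76,83,(540,760,-400,20)))
import cv2 as c
m=(P[...,2]>25)&(P[...,2]<70)&(P[...,0]<575)&(P[...,0]>380)&(P[...,1]<0)&(P[...,1]>-380)
n,l,st,ce=c.connectedComponentsWithStats(m.astype('u1'))
for i in range(1,n):
    if st[i,4]<60: continue
    q=P[l==i]; print(i,st[i].tolist(),'rgb',p[l==i].mean(0).round(),q.mean(0).round(1),c.minAreaRect(q[:,:2].astype('f4')))
    h=q[q[:,2]>55]
    if len(h)>8: print('   hook',len(h),c.minAreaRect(h[:,:2].astype('f4')),np.median(h[:,2]))
E
```

```text
[543.37590184 -60.86316697 334.95077266] [ 0.00419506  0.2392743   0.0129675   1.59913565 -0.00403473  1.30519439
  0.02373159]
rim (2163, array([ 647.6, -214.1]), array([301.4, 110.7]), 84.3, np.float64(78.9))
1 [198, 145, 47, 40, 884] rgb [147. 146. 141.] [492.6 -95.1  47.8] ((491.2652893066406, -96.07852935791016), (42.7620735168457, 58.05208969116211), 80.16984558105469)
   hook 322 ((511.0738525390625, -99.22592163085938), (30.330114364624023, 17.92668342590332), 80.50751495361328) 59.19085975919495
2 [139, 195, 54, 43, 962] rgb [175. 106. 122.] [ 410.7 -165.3   46.2] ((411.43218994140625, -167.08090209960938), (43.293148040771484, 58.0185661315918), 59.30626678466797)
   hook 293 ((393.8968505859375, -157.40081787109375), (30.962949752807617, 18.044742584228516), 58.91848373413086) 59.12663411275747
3 [213, 208, 47, 53, 1031] rgb [ 43. 120.  55.] [ 513.5 -197.2   45.4] ((512.6414184570312, -197.53067016601562), (43.304161071777344, 58.37566375732422), 43.41193771362305)
   hook 277 ((526.2235717773438, -212.03134155273438), (31.314077377319336, 18.39493751525879), 43.9377555847168) 58.961903814602465
4 [185, 277, 40, 34, 932] rgb [136. 135. 130.] [ 459.9 -297.2   44.1] ((460.4359130859375, -299.570068359375), (58.38007736206055, 43.24249267578125), 0.46339935064315796)
   hook 226 ((480.3751220703125, -299.6413879394531), (18.074382781982422, 30.563251495361328), 0.7476983070373535) 58.93599358016971
```

View pics/w12b.png

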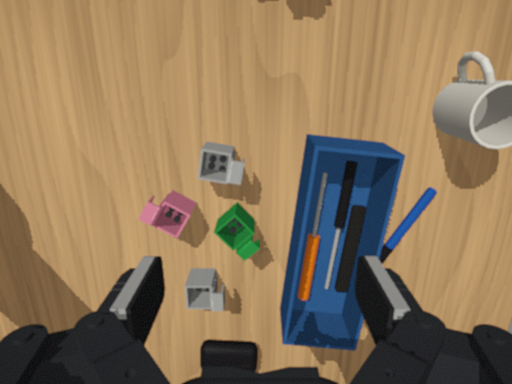

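```bash
cat >> h.py <<'E'
def Rp(yaw): # tool x along pot x
    px=np.array([np.cos(yaw),np.sin(yaw),0]);py=np.array([-px[1],px[0],0]);z=np.array([0,0,1.])
    return np.stack([px,-py,-z],1)
BY=np.radians(-5.7);BO=np.array([595.4,-208.9,0])
def bn(x,y,z): R=Rp(BY); return BO+x*R[:,0]-y*R[:,1]+np.array([0,0,z])
def tob(p): R=Rp(BY); q=np.array(p)-BO; return np.array([q@R[:,0],-q@R[:,1],q[2]])
E
python3 - <<'E'
from h import *
mv([479.4,-94.1,100],Rp(np.radians(-9.7)))
p,d,K,T=load('side0');P=cloud(d,K,T);print(rect(P,15,35,(380,560,-460,-335)))
E
```

```text
turn [-2.000e-03  1.000e-03  1.746e+00] shift [-33.1 -63.7 235.1] | t 26.07 w 85.6
(288, array([ 493.2, -436.3]), array([47. , 99.7]), 89.2, np.float64(27.5))
```

Emit:
arm_command --commands '[[[0,0,0.18],[-5,-10,0],0.75],[[0,0,0.36],[-10,-20,20],0.75],[[0,0,0.54],[-15,-30,40],0.75],[[0,0,0.72],[-20,-40,60],0.75],[[0,0,0.9],[-25,-50,80],0.75],[[0,0,1.08],[-30,-60,100],0.75],[[0,0,1.26],[-33,-64,120],0.75],[[0,0,1.44],[-33,-64,140],0.75]]'

```text
time: 27.08
eef_pos: [479.3, -94.7, 195.0]
eef_rot: [[0.991, 0.13, -0.001], [0.13, -0.991, 0.0], [-0.001, -0.0, -1.0]]
ft_force: [0.4, -0.1, -0.5]
grip_width: 64.2
finger_force: 0.0
```

Emit:
arm_command --commands '[[[0,0,0.18],[0,0,30],0.75],[[0,0,0.306],[0,0,60],0.75],[[0,0,0.306],[0,0,75],0.75],[[0,0,0.306],[0,0,75],0.75],[[0,0,0.306],[0,0,75],0.75],[[0,0,0.306],[0,0,75],0.75]]'

```text
time: 27.82
eef_pos: [480.4, -96.0, 122.3]
eef_rot: [[0.985, -0.17, 0.002], [-0.17, -0.985, 0.0], [0.002, -0.0, -1.0]]
ft_force: [-0.2, 0.2, 0.6]
grip_width: 64.0
finger_force: 0.0
```

```bash
python3 - <<'E'
from h import *
s=env.sense();print(s['eef_pos'],s['joints'],s['grip_width'])
p,d,M=grab('side','s13');P=cloud(d,M['intrinsics'],M['cam_to_world'])
p,d,M=grab('wrist','w13');P=cloud(d,M['intrinsics'],M['cam_to_world'])
print(rect(P,42,68,(440,540,-150,-50)),rect(P,56,66,(440,540,-150,-50)))
mv([479.4,-94.1,14],Rp(np.radians(-9.7)))
E
```

```text
[480.36790064 -96.00389556 122.29517396] [-0.11497742  0.34943726  0.25947407  2.04478676 -0.12817294  0.76044191
 -1.51895052] 64.01735190778093
(2540, array([491.5, -96.1]), array([42.1, 58.5]), 80.8, np.float64(58.3)) (1403, array([511.2, -99.6]), array([30. , 18.4]), 80.5, np.float64(59.2))
turn [-0.    -0.001 -0.002] shift [ -1.2  -1.7 108.1] | t 27.93 w 64.1
```

Emit:
arm_command --commands '[[[0,0,0],[-1,-2,40],0.75],[[0,0,0],[-1,-2,75],0.75],[[0,0,0],[-1,-2,98],0.75],[[0,0,0],[-1,-2,107],0.75],[[0,0,0],[-1,-2,107],0.2],[[0,0,0],[-1,-2,107],0.2],[[0,0,0],[-1,-2,107],0.2],[[0,0,0],[-1,-2,107],0.2]]' --newtons 35

```text
time: 28.92
eef_pos: [479.4, -93.8, 15.0]
eef_rot: [[0.985, -0.17, 0.001], [-0.17, -0.985, -0.0], [0.001, -0.0, -1.0]]
ft_force: [0.0, -0.2, 5.2]
grip_width: 41.3
finger_force: 37.0
```

```bash
python3 - <<'E'
from h import *
s=env.sense();print(s['eef_pos'],s['ft_force'],s['grip_width'],s['finger_force'])
R0=Rp(np.radians(-9.7)); off=R0.T@(np.array([482.6,-94.6,0])-s['eef_pos']); print('pot origin in tool',off)
R=Rp(BY)
for x,z in((-75,65),(-29,65),(-29,23)):
    t=bn(x,90,z)-R@off; print(t); mv(t,R)
E
```

```text
[479.42781747 -93.76529112  14.95018688] [ 0.02268814 -0.18655088  5.22692123] 41.3226853395051 36.95148825645447
pot origin in tool [ 3.26747091  0.28829637 14.95018688]
[ 526.48692812 -111.28462217   79.95018688]
turn [-0.    -0.001 -0.072] shift [ 49.4   9.2 -64.9] | t 28.93 w 41.3
[ 572.25948434 -115.85333066   79.95018688]
turn [-0.    -0.001 -0.072] shift [ 95.3   5.9 -64.9] | t 28.93 w 41.3
[ 572.25948434 -115.85333066   37.95018688]
turn [-0.    -0.001 -0.072] shift [ 95.3   5.9 -22.9] | t 28.93 w 41.3
```

Emit:
arm_command --commands '[[[0,0,0],[0,0,-30],0.2],[[0,0,-0.07],[0,0,-65],0.2],[[0,0,-0.07],[25,5,-65],0.2],[[0,0,-0.07],[49,9,-65],0.2],[[0,0,-0.07],[70,7,-65],0.2],[[0,0,-0.07],[95,6,-65],0.2],[[0,0,-0.07],[95,6,-65],0.2],[[0,0,-0.07],[95,6,-65],0.2]]'

```text
time: 29.92
eef_pos: [570.7, -115.8, 79.2]
eef_rot: [[0.995, -0.101, -0.001], [-0.101, -0.995, 0.0], [-0.001, 0.0, -1.0]]
ft_force: [-1.1, -0.1, -1.2]
grip_width: 41.5
finger_force: 36.3
```

Emit:
arm_command --commands '[[[0,0,0],[0,0,0],0.2],[[0,0,0],[0,0,0],0.2]]'

```text
time: 30.18
eef_pos: [571.1, -115.8, 79.5]
eef_rot: [[0.995, -0.101, -0.0], [-0.101, -0.995, 0.0], [-0.0, -0.0, -1.0]]
ft_force: [0.1, 0.4, -0.9]
grip_width: 41.6
finger_force: 36.3
```

```bash
python3 - <<'E'
from h import *
s=env.sense();print(tob(s['eef_pos']),s['ft_force'],s['grip_width'],s['finger_force'])
p,d,M=grab('wrist','w14');P=cloud(d,M['intrinsics'],M['cam_to_world'])
B=(P-BO)@np.stack([Rp(BY)[:,0],-Rp(BY)[:,1],[0,0,1]],1)
print('hook',rect(B,115,132,(-60,60,50,130)),'rim front',rect(B,76,84,(-10,8,-50,65)),rect(B,76,84,(-10,120,-160,160)))
cv2.imwrite('pics/w14b.png',p[:,:,::-1])
E
```

```text
[-33.43835293  90.21012869  79.46476769] [ 0.05053311  0.36318932 -0.8608995 ] 41.63822801138627 36.339179277420044
hook (8871, array([-22.3,  89.2]), array([64.3, 63.8]), 46.6, np.float64(123.6)) rim front (2452, array([ 0.1, 20.8]), array([88.4,  5.8]), 89.8, np.float64(79.1)) (7118, array([36.7, 63.6]), array([174.1,  79. ]), 89.9, np.float64(79.1))
```

View pics/w14b.png

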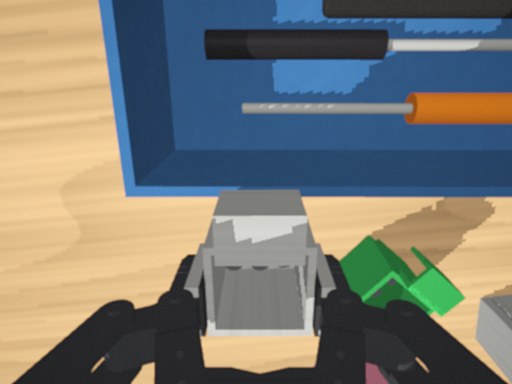

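```bash
python3 - <<'E'
from h import *
p,d,K,T=load('w14');P=cloud(d,K,T)
B=(P-BO)@np.stack([Rp(BY)[:,0],-Rp(BY)[:,1],[0,0,1]],1)
m=(abs(B[...,1]-90)<10)&(B[...,2]>95)&(B[...,0]>-70)&(B[...,0]<30); q=B[m]
h=q[q[:,2]>119]; print('bridge',np.percentile(h,[1,50,99],axis=0).round(1)); print('all',np.percentile(q,[.5,99.5],axis=0).round(1))
E
```

```text
bridge [[-24.6  80.2 119.7]
 [ -3.1  90.  123.8]
 [  8.2  99.8 157.4]]
all [[-49.7  80.1  95.7]
 [  8.3  99.9 157.5]]
```

Emit:
arm_command --commands '[[[0,0,0],[1,0,12],0.2],[[0,0,0],[1,0,24],0.2],[[0,0,0],[1,0,34],0.2],[[0,0,0],[1,0,38],0.2],[[0,0,0],[1,0,40],0.2],[[0,0,0],[1,0,40],0.2]]'

```text
time: 30.98
eef_pos: [572.7, -116.0, 39.4]
eef_rot: [[0.995, -0.101, 0.0], [-0.101, -0.995, -0.0], [0.0, 0.0, -1.0]]
ft_force: [0.0, 0.3, 0.2]
grip_width: 41.5
finger_force: 36.3
```

Emit:
arm_command --commands '[[[0,0,0],[0,0,1],0.2],[[0,0,0],[0,0,1],0.2]]'

```text
time: 31.22
eef_pos: [572.7, -115.9, 38.5]
eef_rot: [[0.995, -0.101, 0.0], [-0.101, -0.995, 0.0], [0.0, -0.0, -1.0]]
ft_force: [0.1, -0.6, -1.1]
grip_width: 41.5
finger_force: 36.3
```

Emit:
arm_command --commands '[[[0,0,0],[0,0,1],0.2],[[0,0,0],[0,0,1],0.2]]'

```text
time: 31.48
eef_pos: [572.9, -116.0, 37.9]
eef_rot: [[0.995, -0.101, 0.001], [-0.101, -0.995, 0.0], [0.001, -0.0, -1.0]]
ft_force: [-0.7, -0.5, 4.8]
grip_width: 41.7
finger_force: 37.1
```

Emit:
arm_command --commands '[[[0,0,0],[0,0,0],0.6],[[0,0,0],[0,0,0],0.6],[[0,0,0],[0,0,0],0.75],[[0,0,0],[0,0,0],0.75],[[0,0,0],[0,0,-30],0.75],[[0,0,0],[0,0,-80],0.75],[[0,0,0],[0,0,-140],0.75],[[0,0,0],[0,0,-140],0.75]]'

```text
time: 32.48
eef_pos: [575.5, -116.7, 182.3]
eef_rot: [[0.995, -0.101, 0.009], [-0.101, -0.995, -0.001], [0.009, -0.0, -1.0]]
ft_force: [-0.6, 0.1, -0.5]
grip_width: 64.1
finger_force: 0.0
```

```bash
python3 - <<'E'
from h import *
s=env.sense();print(tob(s['eef_pos']),s['ft_force'])
p,d,M=grab('wrist','w15');P=cloud(d,M['intrinsics'],M['cam_to_world'])
B=(P-BO)@np.stack([Rp(BY)[:,0],-Rp(BY)[:,1],[0,0,1]],1)
m=(abs(B[...,1]-90)<10)&(B[...,2]>40)&(B[...,0]>-70)&(B[...,0]<30); q=B[m]
h=q[q[:,2]>81]; print('bridge',np.percentile(h,[1,50,99],axis=0).round(1)); print('all',np.percentile(q,[.5,99.5],axis=0).round(1))
p,d,M=grab('side','s15');P=cloud(d,M['intrinsics'],M['cam_to_world'])
m=(P[...,2]>25)&(P[...,2]<70)&(P[...,0]<575)&(P[...,0]>380)&(P[...,1]<0)&(P[...,1]>-380)
n,l,st,ce=cv2.connectedComponentsWithStats(m.astype('u1'))
for i in range(1,n):
    if st[i,4]<40: continue
    q=P[l==i]; print(i,st[i].tolist(),'rgb',p[l==i].mean(0).round(),cv2.minAreaRect(q[:,:2].astype('f4')))
mv([448.5,-299.5,100],Rp(0.01))
E
```

```text
[-28.96020926  89.7641941  182.31702952] [-0.60585895  0.12382065 -0.49753694]
bridge [[-21.1  80.2  81.2]
 [-19.2  90.1 256.2]
 [  9.1  99.9 260.7]]
all [[-48.   80.1  41.1]
 [ 10.4  99.9 260.8]]
1 [318, 169, 22, 19, 250] rgb [140. 134. 128.] ((462.8382263183594, -299.1692199707031), (47.96674728393555, 58.603515625), 89.12406921386719)
2 [295, 182, 20, 23, 310] rgb [ 59. 114.  62.] ((514.9647827148438, -195.92098999023438), (43.97148132324219, 61.717742919921875), 44.60221481323242)
3 [273, 193, 11, 22, 143] rgb [130. 126. 121.] ((566.0615234375, -114.2376708984375), (17.49544906616211, 47.811100006103516), 0.2047577202320099)
4 [323, 198, 25, 19, 309] rgb [168. 104. 116.] ((412.74395751953125, -166.89683532714844), (46.045047760009766, 60.18412780761719), 58.888587951660156)
turn [-0.    -0.001 -0.111] shift [-105.1  195.3   77.7] | t 32.58 w 64.3
```

Emit:
arm_command --commands '[[[0,0,0],[-20,40,0],0.75],[[0,0,-0.05],[-50,90,0],0.75],[[0,0,-0.11],[-80,140,20],0.75],[[0,0,-0.11],[-105,180,40],0.75],[[0,0,-0.11],[-105,195,60],0.75],[[0,0,-0.11],[-105,195,60],0.75],[[0,0,-0.11],[-105,195,60],0.75]]'

```text
time: 33.45
eef_pos: [448.7, -298.2, 117.0]
eef_rot: [[1.0, 0.01, -0.001], [0.01, -1.0, 0.001], [-0.001, -0.001, -1.0]]
ft_force: [-0.2, 0.1, 1.1]
grip_width: 63.7
finger_force: 0.0
```

```bash
python3 - <<'E'
from h import *
s=env.sense();print(s['eef_pos'])
p,d,M=grab('wrist','w16');P=cloud(d,M['intrinsics'],M['cam_to_world'])
print(rect(P,42,68,(420,510,-350,-250)),rect(P,56,66,(420,510,-350,-250)))
mv([448.5,-299.5,14],Rp(0.01))
E
```

```text
[ 448.68773795 -298.15142655  117.04810977]
(2674, array([ 460. , -300.3]), array([58.8, 42.1]), 0.2, np.float64(58.2)) (1437, array([ 480.1, -300.1]), array([18.5, 30.3]), 0.1, np.float64(59.2))
turn [-0.001 -0.     0.001] shift [ -0.7   1.4 103.5] | t 33.5 w 63.9
```

Emit:
arm_command --commands '[[[0,0,0.007],[-1,2,40],0.75],[[0,0,0.007],[-1,2,75],0.75],[[0,0,0.007],[-1,2,95],0.75],[[0,0,0.007],[-1,2,102],0.75],[[0,0,0.007],[-1,2,102],0.2],[[0,0,0.007],[-1,2,102],0.2],[[0,0,0.007],[-1,2,102],0.2],[[0,0,0.007],[-1,2,102],0.2]]' --newtons 35

```text
time: 34.5
eef_pos: [448.0, -301.5, 16.2]
eef_rot: [[1.0, 0.002, 0.001], [0.002, -1.0, -0.0], [0.001, 0.0, -1.0]]
ft_force: [-0.7, 1.4, 7.6]
grip_width: 41.7
finger_force: 37.3
```

```bash
python3 - <<'E'
from h import *
s=env.sense();print(s['eef_pos'],s['ft_force'],s['grip_width'],s['finger_force'])
off=np.array(s['eef_rot']).T@(np.array([451.1,-300.2,0])-s['eef_pos']); print('off',off)
R=Rp(BY)
for x,z in((-75,65),(-29,65)):
    t=bn(x,-80,z)-R@off; print(t); mv(t,R)
E
```

```text
[ 447.9933836  -301.50001599   16.17598639] [-0.70962442  1.36717228  7.62845618] 41.65024729713545 37.252607345581055
off [ 3.08767583 -1.30079725 16.17954966]
[ 509.62364838 -282.04316272   81.17954966]
turn [ 0.    -0.001  0.101] shift [ 61.8 -19.3 -64.9] | t 34.5 w 41.7
[ 555.3962046  -286.61187121   81.17954966]
turn [ 0.    -0.001  0.101] shift [107.5 -14.7 -64.9] | t 34.5 w 41.7
```

Emit:
arm_command --commands '[[[0,0,0],[0,0,-30],0.2],[[0,0,0.1],[0,0,-65],0.2],[[0,0,0.1],[30,-10,-65],0.2],[[0,0,0.1],[62,-19,-65],0.2],[[0,0,0.1],[85,-17,-65],0.2],[[0,0,0.1],[107,-15,-65],0.2],[[0,0,0.1],[107,-15,-65],0.2],[[0,0,0.1],[107,-15,-65],0.2]]'

```text
time: 35.5
eef_pos: [553.2, -286.3, 80.1]
eef_rot: [[0.995, -0.099, -0.001], [-0.099, -0.995, 0.0], [-0.001, -0.0, -1.0]]
ft_force: [0.2, 0.4, -1.2]
grip_width: 41.5
finger_force: 36.5
```

Emit:
arm_command --commands '[[[0,0,0],[0,0,0],0.2],[[0,0,0],[0,0,0],0.2]]'

```text
time: 35.75
eef_pos: [553.8, -286.3, 80.5]
eef_rot: [[0.995, -0.099, -0.0], [-0.099, -0.995, 0.0], [-0.0, -0.0, -1.0]]
ft_force: [0.5, 0.1, -2.3]
grip_width: 41.6
finger_force: 36.5
```

```bash
python3 - <<'E'
from h import *
s=env.sense();print(tob(s['eef_pos']),s['ft_force'],s['grip_width'],s['finger_force'])
p,d,M=grab('wrist','w17');P=cloud(d,M['intrinsics'],M['cam_to_world'])
B=(P-BO)@np.stack([Rp(BY)[:,0],-Rp(BY)[:,1],[0,0,1]],1)
print('rim front',rect(B,76,84,(-10,8,-60,50)))
m=(abs(B[...,1]+80)<10)&(B[...,2]>95)&(B[...,2]<130)&(B[...,0]>-70)&(B[...,0]<30); q=B[m]
h=q[q[:,2]>119]; print('bridge',np.percentile(h,[1,50,99],axis=0).round(1)); print('all',np.percentile(q,[.5,99.5],axis=0).round(1))
E
```

```text
[-33.69203407 -81.16685819  80.50861849] [ 0.49424259  0.09336813 -2.33162231] 41.62151889662843 36.475149393081665
rim front (2698, array([ -0.4, -11.6]), array([96.7,  6.1]), 89.9, np.float64(79.1))
bridge [[-10.6 -89.8 119.4]
 [ -0.4 -80.  123.4]
 [  7.6 -70.2 124.7]]
all [[-50.4 -89.9  95.5]
 [  7.7 -70.1 124.7]]
```

Rim and hook are aligned (about 1 mm short), so I'll lower.

Emit:
arm_command --commands '[[[0,0,0],[1,0,12],0.2],[[0,0,0],[1,0,24],0.2],[[0,0,0],[1,0,34],0.2],[[0,0,0],[1,0,38],0.2],[[0,0,0],[1,0,41],0.2],[[0,0,0],[1,0,41],0.2]]'

```text
time: 36.55
eef_pos: [555.5, -286.4, 39.5]
eef_rot: [[0.995, -0.098, 0.0], [-0.098, -0.995, -0.0], [0.0, 0.0, -1.0]]
ft_force: [-1.1, 0.3, -1.0]
grip_width: 41.4
finger_force: 36.5
```

Emit:
arm_command --commands '[[[0,0,0],[0,0,1],0.2],[[0,0,0],[0,0,1],0.2]]'

```text
time: 36.8
eef_pos: [555.7, -286.4, 39.0]
eef_rot: [[0.995, -0.098, 0.001], [-0.098, -0.995, -0.0], [0.001, 0.0, -1.0]]
ft_force: [-2.1, 1.1, 3.4]
grip_width: 41.8
finger_force: 37.1
```

Contact made. I'll release, rise and look from afar.

Emit:
arm_command --commands '[[[0,0,0],[0,0,0],0.6],[[0,0,0],[0,0,0],0.6],[[0,0,0],[0,0,0],0.75],[[0,0,0],[0,0,0],0.75],[[0,0,0],[0,0,-30],0.75],[[0,0,0],[0,0,-80],0.75],[[0,0,0],[-30,0,-140],0.75],[[0,0,0],[-80,0,-200],0.75]]'

```text
time: 37.8
eef_pos: [488.4, -279.6, 224.7]
eef_rot: [[0.995, -0.097, 0.001], [-0.097, -0.995, -0.001], [0.001, 0.001, -1.0]]
ft_force: [1.0, -1.0, 0.5]
grip_width: 64.4
finger_force: 0.0
```

Emit:
arm_command --commands '[[[0,0,0],[-60,-50,-50],0.75],[[0,0,0],[-110,-110,-80],0.75],[[0,0,0],[-110,-110,-80],0.75],[[0,0,0],[-110,-110,-80],0.75],[[0,0,0],[-110,-110,-80],0.75]]'

```text
time: 38.42
eef_pos: [389.9, -159.7, 302.9]
eef_rot: [[0.995, -0.098, 0.001], [-0.098, -0.995, -0.0], [0.001, 0.0, -1.0]]
ft_force: [-0.5, -0.6, -1.0]
grip_width: 63.8
finger_force: 0.0
```

```bash
python3 - <<'E'
from h import *
for n in ['wrist','side']:
    p,d,M=grab(n,n+'18');P=cloud(d,M['intrinsics'],M['cam_to_world'])
    B=(P-BO)@np.stack([Rp(BY)[:,0],-Rp(BY)[:,1],[0,0,1]],1)
    for y in (90,-80):
        q=B[(abs(B[...,1]-y)<10)&(B[...,2]>20)&(B[...,2]<100)&(B[...,0]>-70)&(B[...,0]<14)];h=q[q[:,2]>81]
        print(n,y,len(h),np.percentile(h,[1,50,99],axis=0).round(1).tolist() if len(h) else '')
    C=(P-O)@np.stack([Rt()[:,1],Rt()[:,0],[0,0,1]],1)
    print('block',rect(C,66,71,(-60,60,-60,60)),'top',rect(C,85,105,(-60,60,-60,60)))
    cv2.imwrite(f'pics/{n}18.png',cv2.resize(p[:,:,::-1],(800,600)))
E
```

```text
wrist 90 0 
wrist -80 0 
block None top None
side 90 27 [[-6.8, 80.1, 81.0], [1.8, 90.1, 82.4], [10.7, 98.8, 85.1]]
side -80 22 [[-7.2, -88.5, 81.5], [2.2, -80.8, 82.8], [9.9, -70.3, 86.2]]
block (185, array([1.5, 0.4]), array([51.7, 50.3]), 89.8, np.float64(69.3)) top (112, array([ 1. , -0.3]), array([23.7, 22.7]), 76.8, np.float64(95.5))
```

View pics/side18.png

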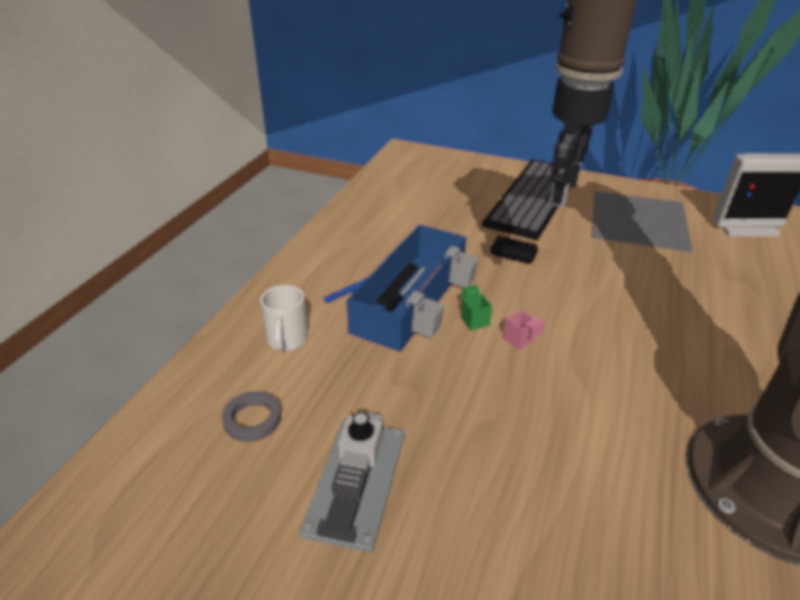

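Both grey pots hang on the front rim at (427,315) and (460,265). The plug stands in the block at (361,430), and nothing else has moved. Handing in.

```bash
python3 -c "
from cell import env
print(env.hand_in())"
```

```text
the job is handed in; nothing more can be done
None
```

I handed the job in at about 38 s of the 210 s limit; the hand-in gave no verdict. In the last camera check the block sat socket-up and snug in the clamp, the plug was fully down, both grey pots hung on the bin's front rim, and the mug, marker, mouse and tape looked unmoved.

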